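# Tip a punch out of its tube and post it in the regrind box

## Robot

A 6-joint arm with a two-finger parallel gripper is mounted at the origin on the work surface. World frame = base frame: x ahead of the robot, y to its left, z up, the work surface at z = 0. Lengths are in m, angles in rad, forces in N, time in s.
With the tool pointing down it reaches from about 0.35 to 0.775 m from the base axis. Payload 7.3 kg.
Tool frame: the origin (TCP) lies on the centre line of the jaws, within the pads' length; the fingertips stand 14 mm ahead of it and the grasp point (between the pads) lies 5 mm behind it; z points along the fingers, y is the direction in which the jaws open and shut (so a half turn about z gives the same grasp; the last joint's range is limited). The gripper opens to 92 mm and grips with 3 to 60 N. Pads are 19 mm wide; open, the fingers measure 130 mm over their backs; the gripper's body (75 mm by 190 mm) begins 47 mm behind the grasp point.
Start: joints at [-1.381, 0.342, 1.524, -0, 1.275, -0.146], TCP at [0.173, -0.496, 0.241] pointing down, gripper open.
Joint ranges: [-2.53, 2.53], [-0.77, 2.02], [0.04, 2.7], [-1, 4.14], [0.28, 2.66], [-3.11, 3.11]. Speed limits (rad/s): [2.57, 2.57, 3.14, 3.14, 3.14, 3.14].

## Interface

Orientations are given as [roll, pitch, yaw] about the fixed x, y, z axes, in that order (R = Rz(yaw) Ry(pitch) Rx(roll)).
In Python, from cell import telemetry, cams, robot gives the robot as it stands.
- The arm moves only by the tool servo_tool, never from a script. Its argument "targets" is text: rows parted by semicolons, each of 4 numbers parted by spaces: the shift along the tool's x, y, z in mm, then the turn about the tool's z in rad. In form: x y z yaw; .... A call has 1 to 20 rows; each row shifts and turns the pose as measured when the row begins, along the tool's axes as they then stand; what a row does not reach is not made up. A row lasts 1/8 s, in which the tool goes at most 62.5 mm and 10.7 degrees, less where a joint would pass 70% of its speed; a pose out of reach is approached as far as the arm can. A call with a gripper value outside its range is refused whole. "hand" is the opening, from 0 (shut) to 1 (fully open), set as the call begins (left out, the last holds). The fingers move at their own pace and stop on an object; "squeeze" is the grip in N (left out, the last holds). Time passes only in rows, so rows that do not move let the fingers close. It gives the time, the measured TCP pose, the force and the opening at its end, in the units of the state.
- telemetry.observe(): the state, without advancing time (a new reading comes with each control period).
- cams.read_camera(name): name is "scene" or "top" or "wrist"; returns a dict with "color" (480x640x3 uint8, red, green, blue), "K" (3x3 intrinsics, pixels), "R" (3x3) and "t" (3): a world point X has camera coordinates R X + t. Camera axes: x right, y down, z forward; pixel columns grow to the right and rows downward; lengths in m; the calibration is good to about 2 mm. The wrist camera is an equidistant fisheye: a pixel r from the principal point sees the ray r / f radians off the axis. A picture is of the moment at which its call begins. There is no depth.
- robot.hand_in(): hands the job in, once; it reports no verdict.
Trained networks look in a picture, given as the dict that the camera call returned (one of the last four; its "shot" number tells which), for a name from the list of things; names that differ only in an ending like _2 or _b are one class to them, and where a whole thing is asked for, a point or a joint stands for the part that bears it (a point fixed in the world has none). Each returns a list of dicts, best first, with "score" (0 to 1); they miss things now and then, are a little off and sometimes report something else, mostly with a low value. They report only what shows in the picture. A call takes as long as a camera call.
- cams.cut_out(picture, query): "region" (480x640 bool, what is visible of it) and "extent" ([centre column, centre row, width, height] in pixels, round what is visible of it).
The state is a dict: "time": time; "qpos": joint angles; "qvel": joint speeds; "joint_efforts": joint torques, N m; "tool_pos": TCP position; "tool_rot": TCP orientation; "contact_force": force on the tool from outside, world axes, zero at the start; "torque": the same for the moment, N m; "opening": finger opening in m.
Only numpy, scipy, OpenCV 4.12 (cv2) and the standard library are available. Lean on these libraries where they do the work, as an engineer would, in place of code of your own. Each camera call takes 0.05 s, during which the arm holds its last target.

## Task

The steel punch hidden in the square storage tube is blunt. Tip the tube so that the punch slides part of the way out of the open end, lay the tube flat on the bench again and let go of it, then take the punch by the end that sticks out, draw it from the tube and push it through the dust flap of the grey regrind box, so that it lies inside and the flap swings shut behind it. Leave the empty tube lying on the bench, and do not disturb the cuff, oilstone or screwdriver.

Things in the scene. Friction and masses are not known exactly. Their poses are not given: they have to be found in the camera images.
- tube: loose square aluminium tube lying on the bench, 140 mm long (x), 22 mm wide and high, 100 g, walls 4 mm, bore 14 mm. Open mouth at its -x end (nearer the robot), black plug 6 mm thick in the +x end; a 6 mm slot along its top shows the punch. Origin: centre of its underside. The punch slides in it once tilted enough and stays put when it is level
- tube_mouth (a point): centre of the tube's open mouth, 70 mm from the tube's origin along its -x and 11 mm above its underside; axes as the tube's. Tilted little by little, the punch starts to slide, slowly, at 7 to 20 degrees, and stops soon after the tube is levelled again; tilted further it slides fast and can shoot right out, and the bench under the mouth does not surely stop it
- punch: loose steel punch, 110 mm long (x), about 85 g: square shank 10 x 10 mm for 88 mm from its tail (-x end), then a round taper to 7 mm at its tip (+x). It starts wholly inside the tube, tail towards the mouth and 9 to 21 mm short of it. Origin: mid-length, on its underside (5 mm below its axis). It balances about 50 mm from the tail
- punch_tail (a point): centre of the punch's tail face (the square end that comes out of the tube first), 55 mm from its origin along -x; axes as the punch's
- punch_tip (a point): centre of the punch's tapered tip, 55 mm from its origin along +x
- regrind_box: fixed low grey box, 190 mm deep (its x, away from the robot), 140 wide (y), 90 high, fixed clear lid. Origin: on the bench under the middle of its front face, which looks to -x. The front, 4 mm thick, has a port 60 mm wide from a sill at 43 to 78 mm above the bench. Behind the sill a slippery 36 degree ramp falls to the floor at 4 mm: a punch whose balance point is past the sill tips in
- port (a point): centre of the port, in the plane of the front face, 60.5 mm above the bench; x points into the box
- flap (a joint): dust flap just inside the port, hinged along the port's top edge, filling it; 0 rad = shut, grows to 1.35 as it is pushed inwards; a light spring shuts it (less than 0.4 N at its lower edge)
- bench_block: fixed round steel-topped bench block, 148 mm across, 34 mm high; bystander. Origin: centre of its underside
- cuff: loose open brass bracelet, about 60 mm across, 12 mm high, lying on the bench block; bystander. Origin: centre of its underside
- oilstone: loose dark grey slab 150 x 50 x 25 mm; bystander. Origin: centre of its underside
- driver: loose wooden-handled screwdriver lying on the bench; bystander

How it is judged:
By the outcome, as a careful person would: the job done as asked, in the order asked, and still so for the second after the job is handed in, with the robot touching nothing.
It also fails if it takes over 54 s, if anything falls off the work surface, if the arm or the gripper's body presses on something with over 40 N, if the wrist force passes 120 N, or if a joint passes its speed limit or range.

## Working session

There is one attempt and no reset: what is moved stays moved. The work goes in short steps, Python scripts to look and compute and a tool call to move; the robot and the scene stay as the last step left them, time stands still between calls to the robot, and variables do not carry over. Pictures are saved under pics/ and viewed, and the job is handed in when it is done.

Besides the shell and the picture viewer there is one more tool, called after "Emit:" as name(argument=value, ...) on one line, values as JSON. servo_tool: Moves the arm, as the interface text tells. Its arguments: {"type":"object","properties":{"targets":{"type":"string"},"hand":{"type":"number"},"squeeze":{"type":"number"}},"required":["targets"]}

```bash
mkdir -p pics; ls; python3 - <<'E'
from cell import telemetry,cams,robot
import cv2
print(telemetry.observe())
for n in ["scene","top","wrist"]:
    p=cams.read_camera(n); cv2.imwrite(f"pics/a_{n}.png",p["color"][:,:,::-1]); print(n,p["K"].tolist(),p["R"].tolist(),p["t"].tolist())
E
```

```text
pics
{'time': 0.0, 'qpos': array([-1.38102699e+00,  3.42722958e-01,  1.52504161e+00, -3.04414600e-05,
        1.27541451e+00, -1.46006022e-01]), 'qvel': array([ 9.07614636e-04,  1.25568379e-04, -8.21795048e-04,  4.43647582e-04,
       -5.94469325e-04, -7.97079774e-05]), 'joint_efforts': array([ 5.36514763e-04, -4.31238770e+01, -2.44219941e+01,  7.17448234e-02,
        5.59790013e-02, -1.54530194e-04]), 'tool_pos': array([ 0.17292087, -0.49527768,  0.24003625]), 'tool_rot': array([-3.14001887e+00, -2.02006365e-04,  3.35784085e-01]), 'contact_force': array([-0.98368303, -0.15335926, -0.40612629]), 'torque': array([-0.06049196, -0.01176249, -0.05681636]), 'opening': 0.09160359320524494}
scene [[525.9532653171309, 0.0, 324.4270669112604], [0.0, 525.9532653171309, 243.8987380046441], [0.0, 0.0, 1.0]] [[-0.5312995096259727, 0.8471115904018739, 0.011080815764587445], [0.6842133282257291, 0.43677086427950995, -0.584023401581478], [-0.49957277002401895, -0.30270970503658734, -0.8116611866580729]] [0.30265898492458465, -0.3292990933681418, 1.5011580457311653]
top [[530.546787954694, 0.0, 325.61685911868767], [0.0, 530.546787954694, 229.64781662607692], [0.0, 0.0, 1.0]] [[-0.024015676255944998, -0.9996567364762604, 0.010471700511513216], [-0.9942762041905296, 0.0227929970805975, -0.10438059716516583], [0.10410608567438503, -0.012918533264928225, -0.9944822946758987]] [-0.01810545020752845, 0.533209110260461, 1.3433209237348682]
wrist [[371.64829954431775, 0.0, 324.0476707622046], [0.0, 371.64829954431775, 238.89621652049328], [0.0, 0.0, 1.0]] [[0.33072531788767073, -0.943726282928379, -0.0012112053035148343], [-0.9136985374342846, -0.3205228596269113, 0.24984010716263966], [-0.23616889464650337, -0.08152177234809939, -0.968286349090328]] [-0.5245600328736835, -0.031210597670082416, 0.38967178469993946]
```

View pics/a_scene.png

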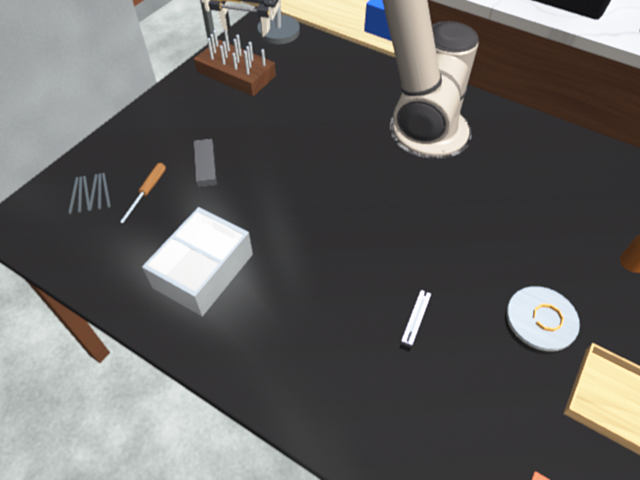

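View pics/a_top.png

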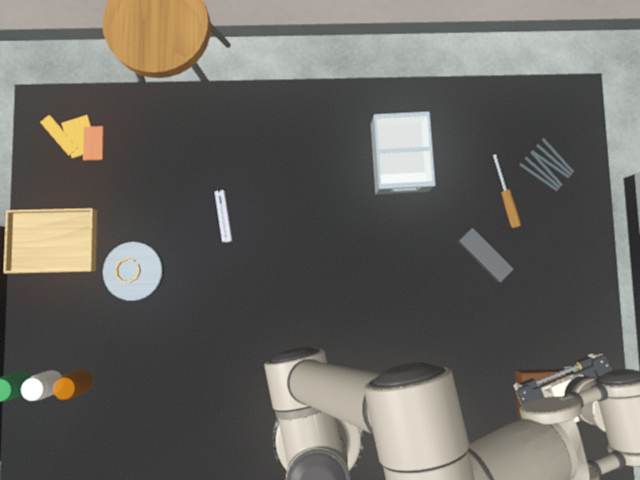

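View pics/a_wrist.png

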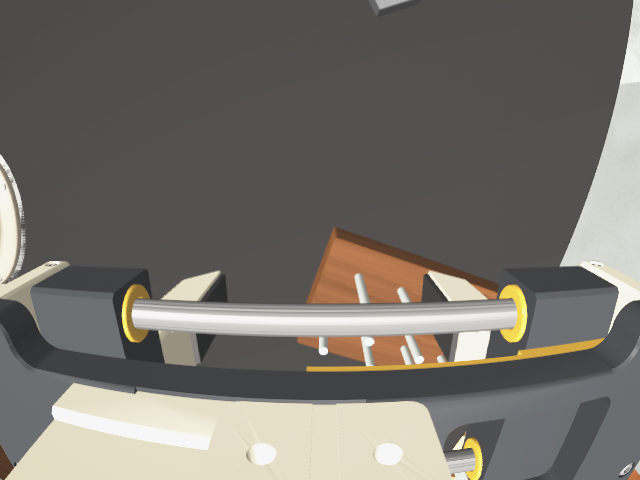

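```bash
cat > h.py <<'E'
import numpy as np, cv2
from cell import telemetry,cams,robot
def ray(p,uv):
    K,R,t=map(np.array,(p["K"],p["R"],p["t"]))
    d=np.array([(uv[0]-K[0,2])/K[0,0],(uv[1]-K[1,2])/K[1,1],1.])
    if p.get("fish"):
        r=np.hypot(d[0],d[1]); 
        d=np.array([d[0]/r*np.sin(r),d[1]/r*np.sin(r),np.cos(r)]) if r>1e-9 else np.array([0,0,1.])
    d=R.T@d; return -R.T@t, d/np.linalg.norm(d)
def onz(p,uv,z):
    c,d=ray(p,uv); return c+d*(z-c[2])/d[2]
def proj(p,X):
    K,R,t=map(np.array,(p["K"],p["R"],p["t"])); c=R@np.array(X)+t
    if p.get("fish"):
        th=np.arctan2(np.hypot(c[0],c[1]),c[2]); n=np.hypot(c[0],c[1]); u=c[:2]/n*th
    else: u=c[:2]/c[2]
    return np.array([K[0,0]*u[0]+K[0,2],K[1,1]*u[1]+K[1,2]])
def tri(obs):
    A=np.zeros((3,3));b=np.zeros(3)
    for p,uv in obs:
        c,d=ray(p,uv);M=np.eye(3)-np.outer(d,d);A+=M;b+=M@c
    X=np.linalg.solve(A,b); return X,[np.round(proj(p,X)-uv,1).tolist() for p,uv in obs]
def read(n,save=None):
    p=cams.read_camera(n); p["fish"]=(n=="wrist")
    if save: cv2.imwrite(f"pics/{save}.png",p["color"][:,:,::-1])
    return p
def crop(p,u0,v0,w,h,s,save):
    c=p["color"][v0:v0+h,u0:u0+w,::-1]; cv2.imwrite(f"pics/{save}.png",cv2.resize(c,None,fx=s,fy=s,interpolation=cv2.INTER_CUBIC))
E
python3 - <<'E'
from h import *
s=read("scene");t=read("top")
np.set_printoptions(precision=3,suppress=True)
for q in ["tube","regrind_box","flap"]:
    for n,p in (("scene",s),("top",t)):
        r=cams.cut_out(p,q)
        for k in r[:2]:
            m=k["region"]; rect=cv2.minAreaRect(np.argwhere(m)[:,::-1].astype(np.float32)) if m.any() else None
            bx=cv2.boxPoints(rect)
            print(q,n,round(k["score"],2),np.round(k["extent"],1),np.round(bx,1).tolist())
            print("   z.022:",[onz(p,b,.022)[:2].round(3).tolist() for b in bx], "z.09",[onz(p,b,.09)[:2].round(3).tolist() for b in bx])
crop(s,380,270,75,100,6,"b_s"); crop(t,195,170,60,90,6,"b_t"); crop(t,355,95,100,110,6,"b_box"); crop(s,130,195,135,130,5,"b_sbox")
E
```

```text
tube scene 0.85 [414.  320.8  30.3  57.8] [[399.1000061035156, 347.5], [420.20001220703125, 289.3999938964844], [430.79998779296875, 293.20001220703125], [409.70001220703125, 351.29998779296875]]
   z.022: [[0.66, 0.238], [0.511, 0.213], [0.507, 0.237], [0.656, 0.26]] z.09 [[0.692, 0.245], [0.553, 0.222], [0.55, 0.244], [0.688, 0.265]]
tube top 0.64 [225.4 216.5  15.8  58.2] [[213.6999969482422, 188.1999969482422], [223.5, 186.60000610351562], [231.89999389648438, 240.1999969482422], [222.1999969482422, 241.8000030517578]]
   z.022: [[0.649, 0.259], [0.652, 0.233], [0.511, 0.212], [0.508, 0.237]] z.09 [[0.636, 0.245], [0.639, 0.221], [0.505, 0.201], [0.502, 0.225]]
tube top 0.26 [483.  256.8  56.2  53.5] [[457.0, 241.0], [471.5, 226.5], [513.5, 268.5], [499.0, 283.0]]
   z.022: [[0.496, -0.371], [0.533, -0.411], [0.421, -0.514], [0.385, -0.474]] z.09 [[0.491, -0.353], [0.526, -0.391], [0.42, -0.489], [0.385, -0.451]]
regrind_box scene 0.82 [199.9 262.1 111.6 106.9] [[135.0, 274.3999938964844], [200.39999389648438, 193.39999389648438], [261.8999938964844, 243.0], [196.39999389648438, 324.1000061035156]]
   z.022: [[0.82, -0.344], [0.555, -0.377], [0.597, -0.156], [0.841, -0.148]] z.09 [[0.841, -0.298], [0.595, -0.328], [0.633, -0.122], [0.861, -0.115]]
regrind_box top 0.56 [402.3 153.8  60.2  84.4] [[369.3999938964844, 113.5999984741211], [429.3999938964844, 109.5999984741211], [434.79998779296875, 190.8000030517578], [374.8999938964844, 194.8000030517578]]
   z.022: [[0.841, -0.155], [0.849, -0.315], [0.629, -0.319], [0.622, -0.162]] z.09 [[0.819, -0.148], [0.826, -0.3], [0.617, -0.304], [0.61, -0.154]]
regrind_box top 0.28 [507.9 191.3  28.8  71.8] [[489.1000061035156, 156.5], [499.0, 153.5], [520.9000244140625, 224.8000030517578], [511.0, 227.8000030517578]]
   z.022: [[0.718, -0.467], [0.725, -0.494], [0.534, -0.54], [0.527, -0.514]] z.09 [[0.701, -0.445], [0.709, -0.47], [0.527, -0.514], [0.52, -0.489]]
```

```bash
cd pics; python3 -c "
import cv2,numpy as np
def pad(a,h): return cv2.copyMakeBorder(a,0,h-a.shape[0],0,0,cv2.BORDER_CONSTANT)
for a,b,o in (('b_s','b_t','c1'),('b_box','b_sbox','c2')):
    A,B=cv2.imread(a+'.png'),cv2.imread(b+'.png');h=max(len(A),len(B))
    im=np.hstack([pad(A,h),pad(B,h)]);f=min(1,800/im.shape[1],600/im.shape[0]);print(A.shape,B.shape,f);cv2.imwrite(o+'.png',cv2.resize(im,None,fx=f,fy=f))
"
```

```text
(600, 450, 3) (540, 360, 3) 0.9876543209876543
(660, 600, 3) (650, 675, 3) 0.6274509803921569
```

View pics/c1.png

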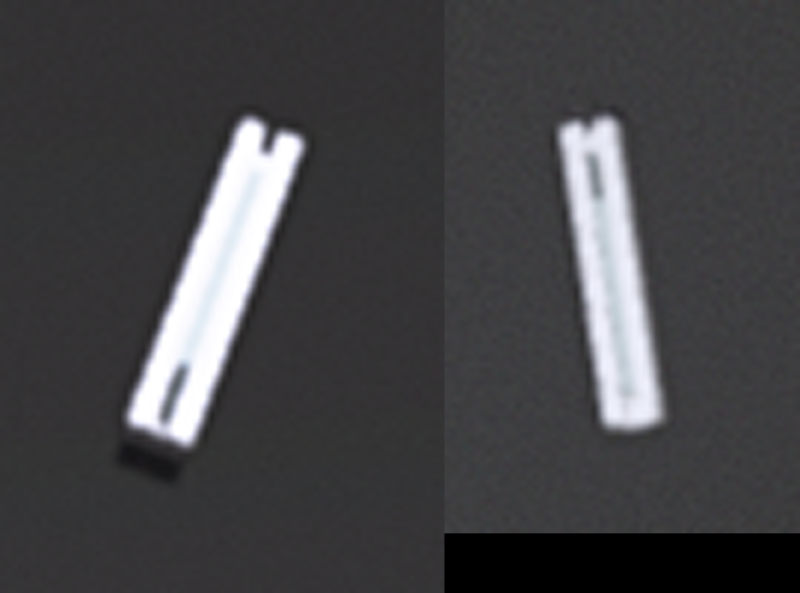

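View pics/c2.png

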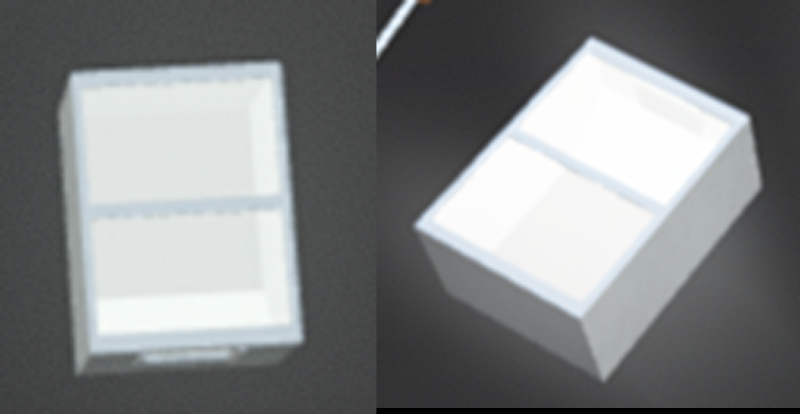

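Emit:
servo_tool(targets="43 -25 0 0;43 -25 0 0;43 -25 0 0;43 -25 0 0;43 -25 0 0;43 -25 0 0;43 -25 0 0;0 0 0 0.17;0 0 0 0.17;0 0 0 0")

```text
time: 1.8
tool_pos: [0.4072, -0.2233, 0.2412]
tool_rot: [3.139, -0.003, -0.013]
contact_force: [-0.5, -0.9, -0.1]
opening: 0.0921
```

```bash
python3 - <<'E'
from h import *
np.set_printoptions(precision=3,suppress=True)
o=telemetry.observe();print(o["time"],o["tool_pos"],o["tool_rot"],o["qpos"])
p=read("wrist","d_w"); t=read("top","d_t"); s=read("scene","d_s")
for q in ["regrind_box","flap"]:
    for k in cams.cut_out(p,q)[:2]: print(q,round(k["score"],2),k["extent"])
E
```

```text
1.8 [ 0.407 -0.223  0.241] [ 3.139 -0.003 -0.013] [-0.667  0.228  1.683 -0.     1.226  0.917]
regrind_box 0.74 [333.1, 6.0, 137.2, 7.9]
```

View pics/d_w.png

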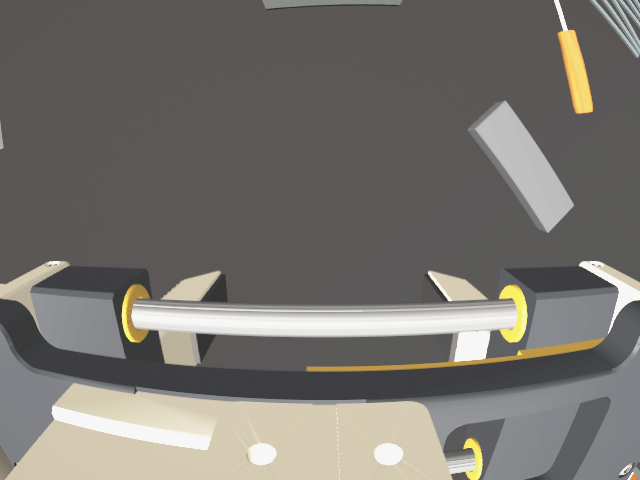

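Emit:
servo_tool(targets="45 0 0 0;45 0 0 0;0 0 0 0")

```text
time: 2.42
tool_pos: [0.4984, -0.226, 0.2414]
tool_rot: [3.138, -0.003, -0.012]
contact_force: [-0.3, -0.4, -0.5]
opening: 0.0917
```

```bash
python3 - <<'E'
from h import *
p=read("wrist","e_w")
E
```

```text
(no output)
```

View pics/e_w.png

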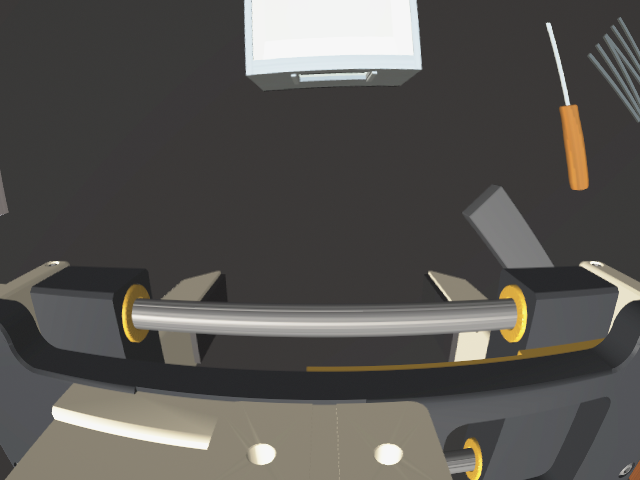

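View pics/d_t.png

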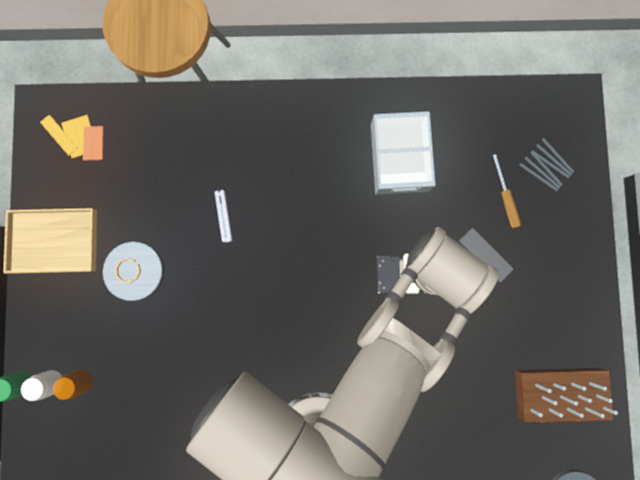

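```bash
python3 - <<'E'
from h import *
np.set_printoptions(precision=4,suppress=True)
p=read("wrist");s=read("scene");t=read("top")
crop(p,230,0,210,110,3.8,"f1")
g=lambda p,uv,z:onz(p,np.array(uv,float),z)
print("topL",g(p,(246,76),.09),"topR",g(p,(421,69),.09),"botL",g(p,(263,90),0),"botR",g(p,(404,84),0))
print("port",g(p,(292,77),.078),g(p,(376,73),.078))
print(t["R"]-0,np.linalg.norm(0))
f=.62745
tp=lambda u,v:(355+u/f/6-.4,95+v/f/6-.4)
sp=lambda u,v:(130+(u-600*f)/f/5-.4,195+v/f/5-.4)
for n,w,tt,ss in (("L",(246,76),tp(88,352),sp(577,318) if 0 else None),("R",(421,69),tp(302,340),None)):
    print(n,tri([(p,np.array(w,float)),(t,np.array(tt))]))
for n,tt,ss in (("farR",tp(283,63),sp(418,225)),("farL",tp(72,75),sp(583,315)),("nearL",tp(88,352),sp(748,115)),("nearR",tp(302,340),sp(593,40))):
    print(n,tri([(s,np.array(ss)),(t,np.array(tt))]))
E
```

```text
topL [ 0.6231 -0.1655  0.09  ] topR [ 0.6287 -0.3057  0.09  ] botL [ 0.6247 -0.165   0.    ] botR [ 0.6307 -0.3111  0.    ]
port [ 0.6226 -0.2015  0.078 ] [ 0.6259 -0.2704  0.078 ]
[[-0.024  -0.9997  0.0105]
 [-0.9943  0.0228 -0.1044]
 [ 0.1041 -0.0129 -0.9945]] 0.0
L (array([ 0.627 , -0.1636,  0.0805]), [[0.0, -2.2], [-0.0, 0.8]])
R (array([ 0.6351, -0.311 ,  0.0668]), [[-1.0, -1.5], [0.4, 0.5]])
farR (array([ 0.8191, -0.2985,  0.0923]), [[-1.0, -0.2], [-0.6, 0.5]])
farL (array([ 0.8138, -0.1573,  0.0949]), [[-0.3, -0.0], [-0.2, 0.2]])
nearL (array([ 0.6267, -0.163 ,  0.0959]), [[0.5, 0.1], [0.4, -0.3]])
nearR (array([ 0.6311, -0.3036,  0.092 ]), [[-0.4, -0.1], [-0.3, 0.2]])
```

View pics/f1.png

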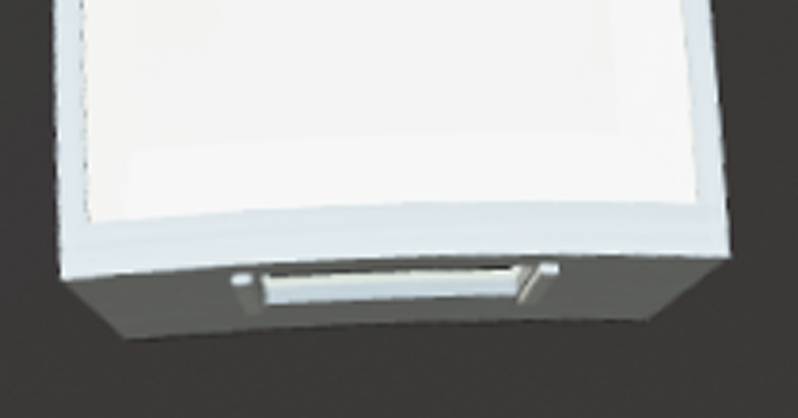

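Emit:
servo_tool(targets="15 -53 0 0;15 -53 0 0;15 -53 0 0;15 -53 0 0;15 -53 0 0;15 -53 0 0;15 -53 0 0;15 -53 0 0;15 -46 0 0")

```text
time: 3.75
tool_pos: [0.6369, 0.2456, 0.2453]
tool_rot: [3.136, -0.006, -0.028]
contact_force: [0.5, 0.1, -0.5]
opening: 0.0919
```

Emit:
servo_tool(targets="0 0 0 -0.184;0 0 0 -0.184;0 0 0 -0.184;0 0 0 -0.184;0 0 0 -0.184;0 0 0 -0.184;0 0 0 -0.184;0 0 0 -0.184;0 0 0 -0.184;0 0 0 -0.184;0 0 0 -0.184;0 0 0 -0.184;0 0 0 -0.184;0 0 0 -0.184;0 0 0 -0.184;0 0 0 -0.184;0 0 0 -0.184;0 0 0 -0.184")

```text
time: 6.0
tool_pos: [0.6282, 0.232, 0.2528]
tool_rot: [-3.133, 0.001, -2.934]
contact_force: [-0.4, -0.4, 0.7]
opening: 0.0916
```

```bash
python3 - <<'E'
from h import *
np.set_printoptions(precision=3,suppress=True)
o=telemetry.observe();print(o["time"],o["tool_pos"],o["tool_rot"],o["qpos"])
p=read("wrist","g_w")
for k in cams.cut_out(p,"tube")[:2]: print(k["score"],k["extent"])
E
```

```text
6.0 [0.628 0.232 0.253] [-3.133  0.001 -2.934] [ 0.243  0.613  1.047 -0.008  1.481 -1.534]
0.64 [339.9, 166.2, 33.8, 135.0]
```

View pics/g_w.png

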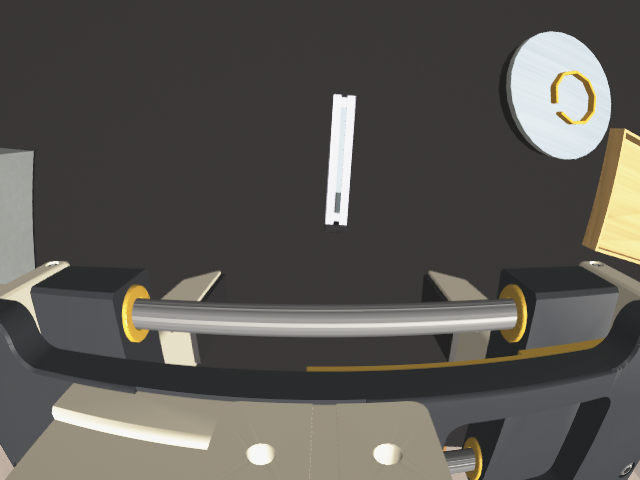

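```bash
python3 - <<'E'
from h import *
np.set_printoptions(precision=4,suppress=True)
p=read("wrist");t=read("top");s=read("scene")
crop(p,300,80,80,160,3.7,"h1"); crop(t,200,175,45,75,6,"h2"); crop(s,385,275,60,90,6,"h3")
A=[cv2.imread(f"pics/h{i}.png") for i in (1,2,3)]
h=max(map(len,A)); cv2.imwrite("pics/h.png",np.hstack([cv2.copyMakeBorder(a,0,h-len(a),0,5,0) for a in A]))
print([a.shape for a in A])
for z in (.022,):
  for uv in ((333,95),(356,96),(325,223),(347,225)): print(uv,onz(p,np.array(uv,float),z))
E
```

```text
[(592, 296, 3), (450, 270, 3), (540, 360, 3)]
(333, 95) [0.5128 0.2153 0.022 ]
(356, 96) [0.5089 0.2379 0.022 ]
(325, 223) [0.6424 0.234  0.022 ]
(347, 225) [0.6398 0.2567 0.022 ]
```

View pics/h.png

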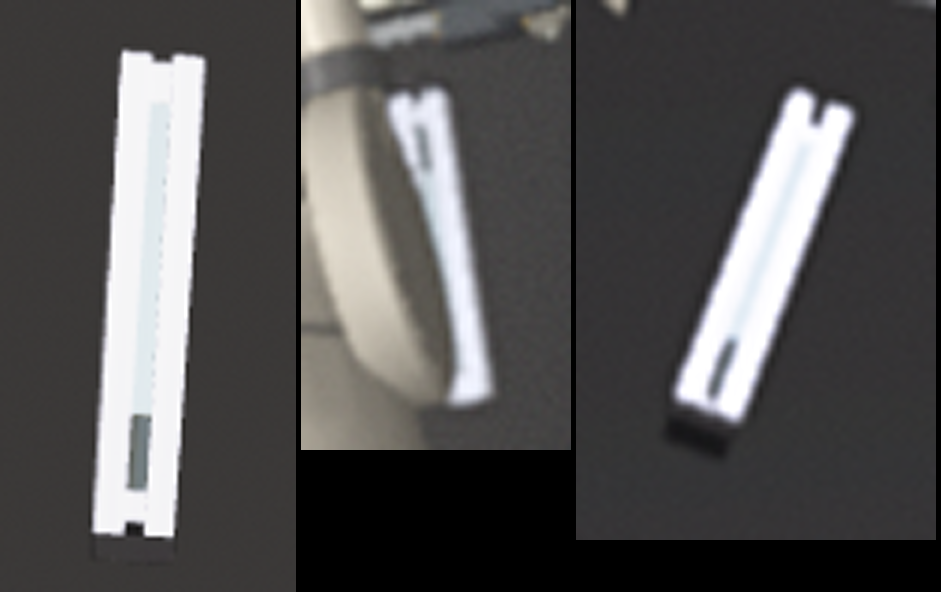

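```bash
python3 - <<'E'
from h import *
np.set_printoptions(precision=4,suppress=True)
o=telemetry.observe();print(o["time"],o["tool_pos"],o["tool_rot"])
p=read("wrist");s=read("scene")
for a,b in (((333,93.8),(420.7,289.7)),((355.4,95.1),(431.2,292.5)),((325.1,224),(401.5,340.5)),((346.8,225.1),(412.3,345))):
    print(tri([(p,np.array(a)),(s,np.array(b))]), onz(p,a,.022),onz(s,b,.022))
print(onz(p,(325,230.5),.022),onz(p,(325,230.5),.0))
# punch: tail/tip rows via slot (z~0.014 top of punch)
for uv in ((343,107.6),(338,191.5)): print("punch",onz(p,uv,.014))
E
```

```text
6.25 [0.6285 0.2326 0.2526] [-3.1333  0.0017 -2.9435]
(array([0.5122, 0.2154, 0.0239]), [[-0.8, 0.0], [0.4, 0.1]]) [0.5118 0.2162 0.022 ] [0.5112 0.2144 0.022 ]
(array([0.5094, 0.2378, 0.0286]), [[-0.1, 0.0], [0.0, 0.0]]) [0.5084 0.2382 0.022 ] [0.5053 0.2371 0.022 ]
(array([0.6435, 0.2347, 0.0226]), [[-0.1, 0.0], [0.0, 0.0]]) [0.6436 0.2348 0.022 ] [0.6432 0.2346 0.022 ]
(array([0.6402, 0.2575, 0.0216]), [[0.5, -0.0], [-0.2, -0.1]]) [0.6402 0.257  0.022 ] [0.6403 0.258  0.022 ]
[0.6503 0.2361 0.022 ] [0.6555 0.237  0.    ]
punch [0.5227 0.2289 0.014 ]
punch [0.6088 0.2414 0.014 ]
```

Emit:
servo_tool(targets="0 0 0 0.055;-7 11 0 0;0 0 50 0;0 0 50 0;0 0 50 0;0 0 20 0;0 0 0 0", hand=0.5, squeeze=5)

```text
time: 7.22
tool_pos: [0.6371, 0.2485, 0.0779]
tool_rot: [-3.135, 0.006, -2.998]
contact_force: [0.7, 0.1, 0.1]
opening: 0.0461
```

```bash
python3 - <<'E'
from h import *
np.set_printoptions(precision=4,suppress=True)
o=telemetry.observe();print(o["time"],o["tool_pos"],o["tool_rot"],o["opening"])
p=read("wrist","i_w")
E
```

```text
7.225 [0.6371 0.2485 0.0779] [-3.1351  0.0061 -2.9979] 0.04605386905465855
```

View pics/i_w.png

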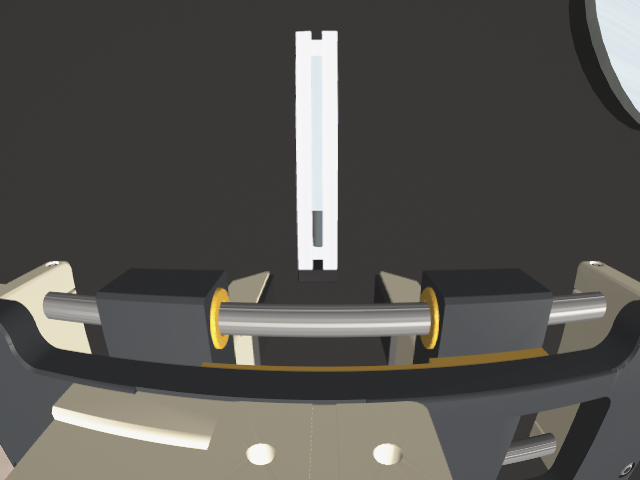

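```bash
python3 - <<'E'
from h import *
np.set_printoptions(precision=4,suppress=True)
p=read("wrist");o=telemetry.observe();print(o["tool_pos"],o["tool_rot"])
for uv in ((296,31),(337.5,31.5),(297,269),(337,269),(318,280)): print(uv,onz(p,uv,.022))
yaw=o["tool_rot"][2]
m=(onz(p,(296,31),.022)+onz(p,(337.5,31.5),.022))/2; e=(onz(p,(297,269),.022)+onz(p,(337,269),.022))/2
print(m,e,np.arctan2(*(e-m)[1::-1]),np.linalg.norm(e-m))
g=e+(m-e)/np.linalg.norm(e-m)*.008
d=g-o["tool_pos"]; print("target",g,"tool d",d[0]*np.cos(yaw)+d[1]*np.sin(yaw), d[0]*np.sin(yaw)-d[1]*np.cos(yaw))
E
```

```text
[0.6382 0.2486 0.0803] [-3.1355  0.01   -2.998 ]
(296, 31) [0.5118 0.2148 0.022 ]
(337.5, 31.5) [0.509  0.2369 0.022 ]
(297, 269) [0.644  0.2336 0.022 ]
(337, 269) [0.6406 0.2563 0.022 ]
(318, 280) [0.6489 0.2465 0.022 ]
[0.5104 0.2258 0.022 ] [0.6423 0.245  0.022 ] 0.14398492083193043 0.13326660534301488
target [0.6344 0.2438 0.022 ] tool d 0.004477980783341095 -0.0042044119358887085
```

Emit:
servo_tool(targets="4 -4 0 0;0 0 30 0;0 0 22 0;0 0 7 0;0 0 0 0")

```text
time: 7.95
tool_pos: [0.6397, 0.2444, 0.0285]
tool_rot: [-3.137, 0.024, -2.998]
contact_force: [-0.2, -0.2, -0.1]
opening: 0.0462
```

Emit:
servo_tool(targets="6 0 5 0;0 0 4 0;0 0 0 0")

```text
time: 8.32
tool_pos: [0.6346, 0.2438, 0.0215]
tool_rot: [-3.137, 0.027, -2.998]
contact_force: [0.6, 0.2, 0.2]
opening: 0.0458
```

Close.

Emit:
servo_tool(targets="0 0 3 0;0 0 0 0;0 0 0 0;0 0 0 0;0 0 0 0", hand=0, squeeze=5)

```text
time: 8.95
tool_pos: [0.6351, 0.2439, 0.0187]
tool_rot: [-3.137, 0.028, -2.998]
contact_force: [0.6, -0.2, -0.2]
opening: 0.0221
```

```bash
python3 - <<'E'
from h import *
np.set_printoptions(precision=4,suppress=True)
p=read("wrist","j_w");o=telemetry.observe();print(o["time"],o["tool_pos"],o["tool_rot"],o["opening"],o["contact_force"])
E
```

```text
9.0 [0.635  0.2439 0.0187] [-3.1374  0.0281 -2.9977] 0.022083928927605793 [0.059  0.3637 0.8346]
```

View pics/j_w.png

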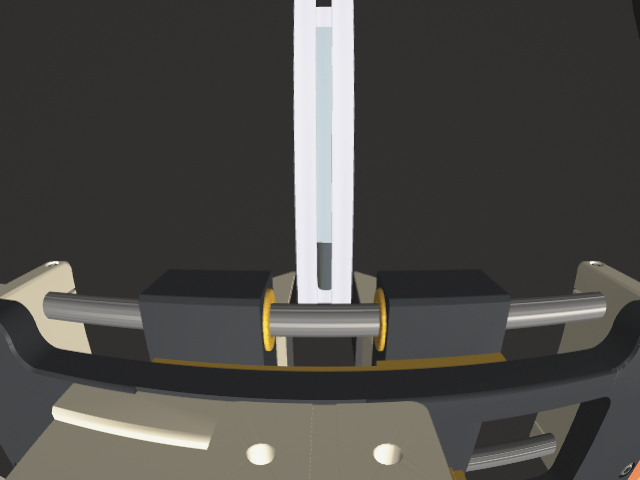

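Emit:
servo_tool(targets="0 0 -4 0;0 0 -4 0;0 0 -4 0;0 0 0 0")

```text
time: 9.5
tool_pos: [0.6345, 0.2438, 0.0313]
tool_rot: [-3.137, 0.028, -2.998]
contact_force: [0.5, -0.1, -0.6]
opening: 0.0218
```

```bash
python3 - <<'E'
from h import *
np.set_printoptions(precision=4,suppress=True)
p=read("wrist","k_w");s=read("scene");crop(s,370,250,110,110,6,"k_s");o=telemetry.observe();print(o["time"],o["tool_pos"],o["tool_rot"],o["opening"],o["contact_force"])
E
```

```text
9.6 [0.6344 0.2438 0.031 ] [-3.1374  0.0273 -2.9978] 0.021821079041355825 [ 1.0372  0.2763 -0.0204]
```

View pics/k_w.png

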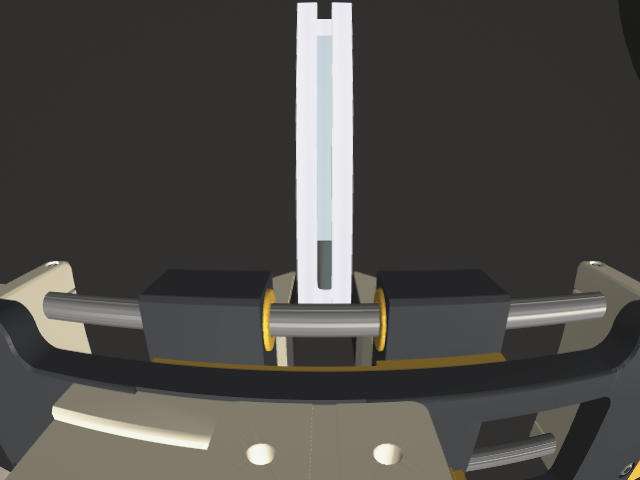

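View pics/k_s.png

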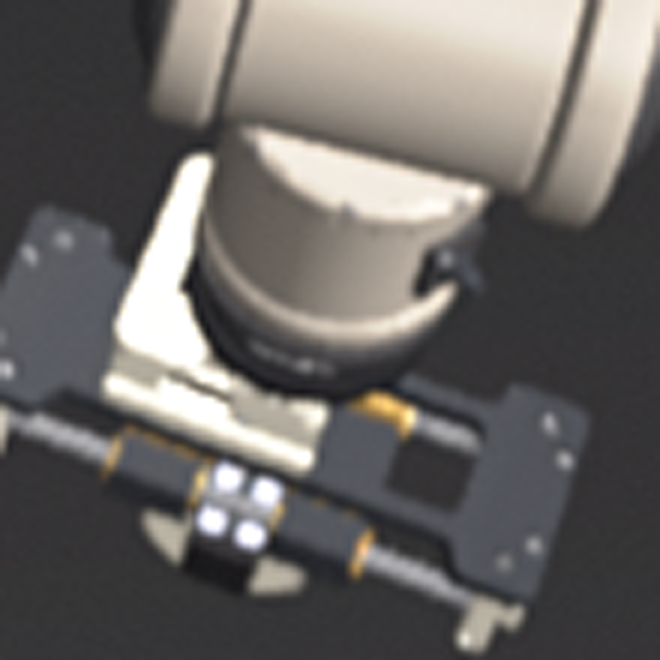

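Emit:
servo_tool(targets="0 0 -3 0;0 0 -2 0;0 0 -2 0;0 0 0 0")

```text
time: 10.1
tool_pos: [0.6339, 0.2438, 0.0381]
tool_rot: [-3.137, 0.026, -2.998]
contact_force: [1.2, 0.5, -0.1]
opening: 0.022
```

```bash
cat > look.py <<'E'
from h import *
import sys
np.set_printoptions(precision=4,suppress=True)
p=read("wrist",sys.argv[1]);o=telemetry.observe();print(o["time"],o["tool_pos"],o["tool_rot"],o["opening"],o["contact_force"])
c=p["color"].astype(int)
print("col325 rows:",[ (r,c[r,325].tolist()) for r in list(range(0,70,5))])
print([ (r,c[r,325].tolist()) for r in list(range(150,300,8))])
E
python3 look.py l_w
```

```text
10.15 [0.6339 0.2437 0.038 ] [-3.1372  0.0264 -2.9978] 0.022242459620617345 [-0.496  -0.5719 -1.3242]
col325 rows: [(0, [50, 49, 47]), (5, [50, 47, 46]), (10, [50, 49, 48]), (15, [51, 48, 47]), (20, [50, 48, 47]), (25, [66, 64, 65]), (30, [235, 234, 240]), (35, [235, 234, 240]), (40, [229, 227, 233]), (45, [199, 213, 217]), (50, [200, 213, 218]), (55, [199, 213, 218]), (60, [200, 214, 218]), (65, [200, 214, 218])]
[(150, [203, 216, 221]), (158, [203, 216, 221]), (166, [203, 216, 221]), (174, [203, 216, 221]), (182, [203, 216, 221]), (190, [203, 216, 221]), (198, [203, 216, 221]), (206, [203, 216, 221]), (214, [203, 216, 220]), (222, [203, 215, 221]), (230, [203, 215, 221]), (238, [202, 216, 221]), (246, [100, 108, 110]), (254, [101, 109, 112]), (262, [100, 108, 110]), (270, [100, 107, 110]), (278, [99, 108, 109]), (286, [99, 109, 109]), (294, [232, 231, 237])]
```

View pics/l_w.png

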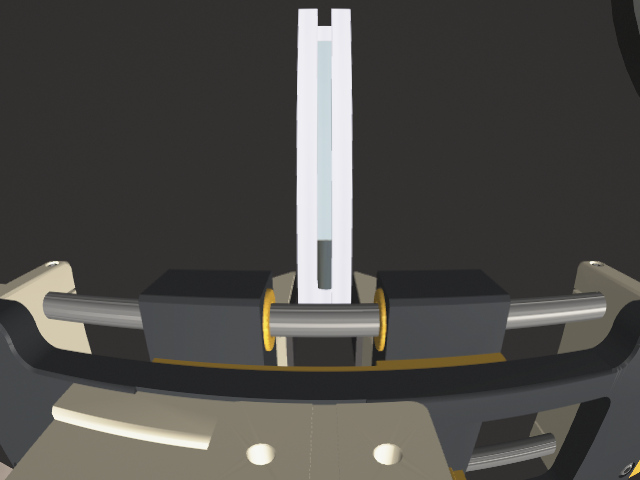

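```bash
cat > look.py <<'E'
from h import *
import sys
np.set_printoptions(precision=4,suppress=True)
p=read("wrist",sys.argv[1]);o=telemetry.observe();print(o["time"],o["tool_pos"],o["tool_rot"],o["contact_force"])
c=p["color"].astype(int).sum(2)[:,325]
j=[(r,int(c[r+1]-c[r-1])) for r in range(1,300) if abs(c[r+1]-c[r-1])>25]
print(j)
E
```

Emit:
servo_tool(targets="0 0 -2 0;0 0 -2 0;0 0 0 0")

```text
time: 10.52
tool_pos: [0.6337, 0.2437, 0.0422]
tool_rot: [-3.137, 0.026, -2.998]
contact_force: [0.6, 0.5, 0.0]
opening: 0.0219
```

```bash
python3 look.py m1
```

```text
10.575 [0.6337 0.2437 0.0421] [-3.1372  0.026  -2.9979] [ 0.6943 -0.1391 -0.3158]
[(28, 60), (29, 448), (30, 505), (31, 117), (43, -70), (44, -62), (238, -170), (239, -344), (240, -150), (241, 27), (288, 266), (289, 367), (290, 115)]
```

Shank end at row 239 (reference ~240). Continue in small steps.

Emit:
servo_tool(targets="0 0 -2 0;0 0 -1 0;0 0 0 0")

```text
time: 10.95
tool_pos: [0.6335, 0.2437, 0.0452]
tool_rot: [-3.137, 0.026, -2.998]
contact_force: [-0.2, 0.1, -2.2]
opening: 0.0217
```

```bash
python3 look.py m2
```

```text
11.0 [0.6335 0.2437 0.0452] [-3.1372  0.0257 -2.9978] [ 0.2244  0.392  -1.0482]
[(30, 362), (31, 484), (32, 122), (219, -136), (220, -322), (221, -189), (269, 196), (270, 356), (271, 190), (272, 30)]
```

Emit:
servo_tool(targets="0 0 -2 0;0 0 -1 0;0 0 0 0")

```text
time: 11.38
tool_pos: [0.6334, 0.2437, 0.0484]
tool_rot: [-3.137, 0.026, -2.998]
contact_force: [-0.1, 0.2, -0.2]
opening: 0.0221
```

```bash
python3 look.py m3
```

```text
11.425 [0.6334 0.2437 0.0484] [-3.1371  0.0258 -2.9978] [-0.2852 -0.0567 -1.312 ]
[(153, -263), (154, -336), (155, -86), (203, 38), (204, 305), (205, 353), (206, 94)]
```

Emit:
servo_tool(targets="0 0 8 0;0 0 6 0")

```text
time: 11.68
tool_pos: [0.6345, 0.2438, 0.0343]
tool_rot: [-3.137, 0.028, -2.998]
contact_force: [0.2, -0.2, 0.1]
opening: 0.0218
```

```bash
python3 look.py m4
```

```text
11.725 [0.6341 0.2437 0.0334] [-3.1372  0.0266 -2.9979] [-0.456 -0.541 -1.13 ]
[(150, -185), (151, -321), (152, -159), (202, 90), (203, 340), (204, 308), (205, 56)]
```

View pics/m4.png

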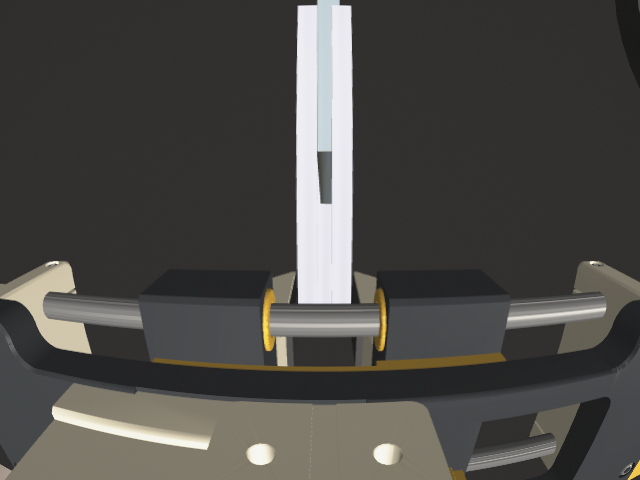

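View pics/m3.png

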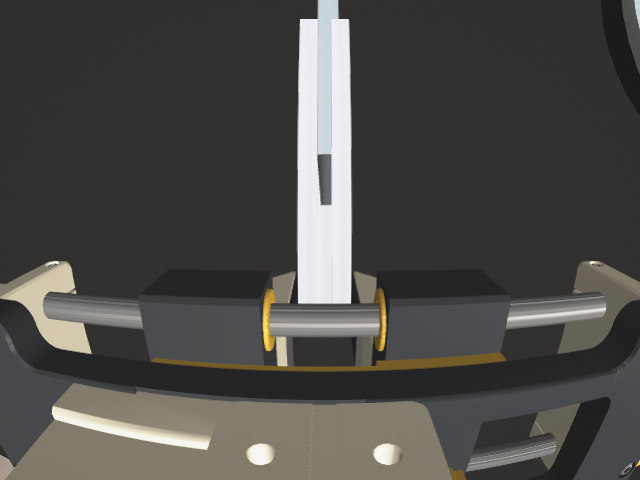

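Emit:
servo_tool(targets="0 0 6 0;0 0 5 0;0 0 3 0;0 0 0 0")

```text
time: 12.22
tool_pos: [0.6347, 0.2437, 0.0184]
tool_rot: [-3.137, 0.027, -2.998]
contact_force: [0.9, 0.5, 0.0]
opening: 0.0219
```

```bash
python3 look.py m5; python3 - <<'E'
from h import *
p=read("wrist")
c=p["color"].astype(int).sum(2)[:,325]
j=[r for r in range(100,220) if c[r+1]-c[r-1]<-200]
print(j, onz(p,(325,np.mean(j)),.014), onz(p,(325,1),.022))
E
```

```text
12.275 [0.6347 0.2436 0.0184] [-3.1372  0.0267 -2.998 ] [-0.4475  0.0795 -0.1324]
[(149, -54), (150, -379), (151, -294), (152, 30), (203, 47), (204, 329), (205, 350), (206, 70)]
[150, 151] [0.57147522 0.23492397 0.014     ] [0.51359088 0.2265024  0.022     ]
```

View pics/m5.png

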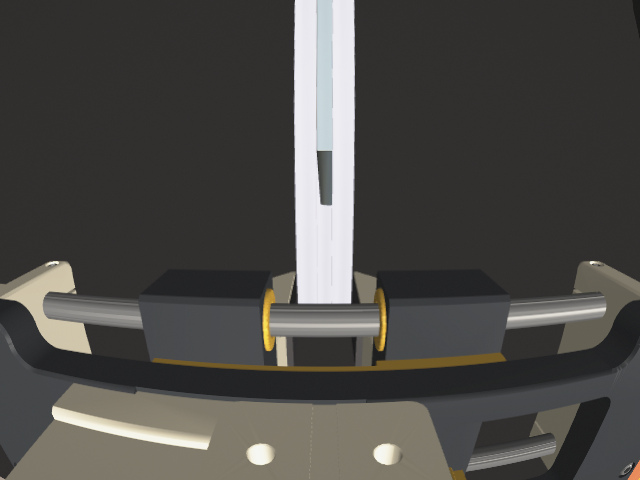

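Emit:
servo_tool(targets="0 0 0 0;0 0 0 0;0 0 -20 0;0 0 -55 0;0 0 -50 0;0 0 -20 0", hand=0.5)

```text
time: 13.08
tool_pos: [0.6299, 0.2437, 0.1704]
tool_rot: [-3.137, 0.025, -2.998]
contact_force: [1.1, -0.6, -1.1]
opening: 0.0463
```

Emit:
servo_tool(targets="40 0 0 0;30 0 0 0;0 0 0 0")

```text
time: 13.45
tool_pos: [0.561, 0.2339, 0.1767]
tool_rot: [-3.139, 0.037, -2.998]
contact_force: [0.8, -0.1, -0.7]
opening: 0.0459
```

```bash
python3 - <<'E'
from h import *
p=read("wrist","n_w");o=telemetry.observe();print(o["time"],o["tool_pos"],o["tool_rot"],o["opening"])
s=read("scene");t=read("top");crop(s,370,250,110,110,6,"n_s");crop(t,180,170,80,90,6,"n_t")
E
```

```text
13.5 [0.56230298 0.23405576 0.17680337] [-3.13879018  0.03893529 -2.99819247] 0.04602879966480311
```

View pics/n_w.png

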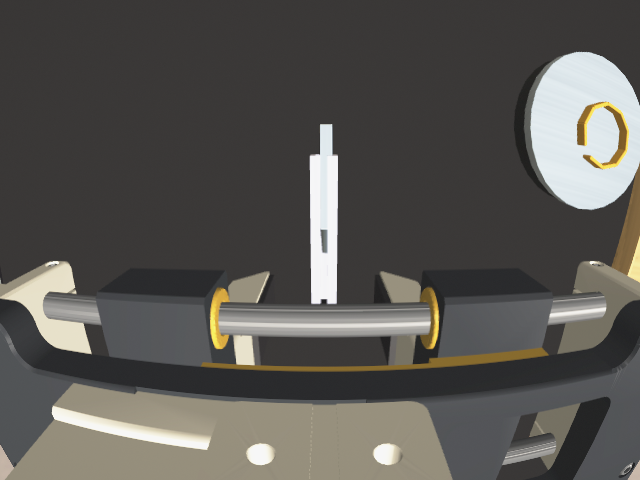

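View pics/n_s.png

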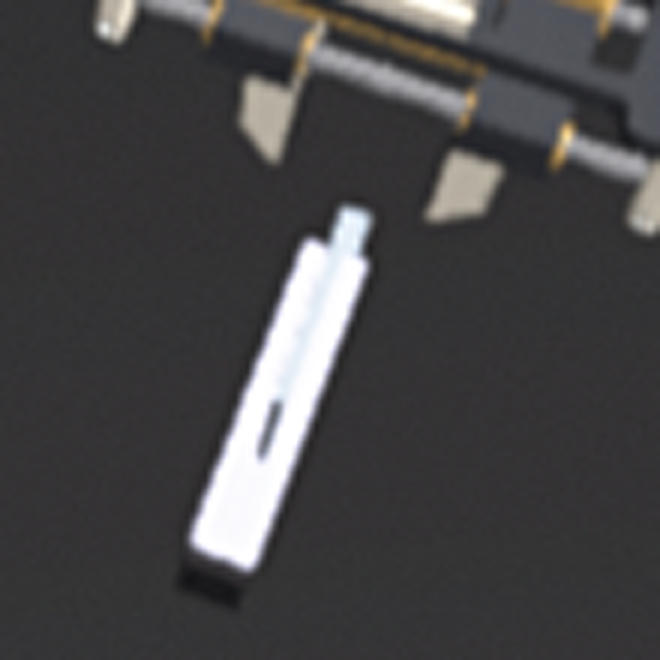

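```bash
python3 - <<'E'
from h import *
np.set_printoptions(precision=4,suppress=True)
p=read("wrist");s=read("scene");o=telemetry.observe();print(o["tool_pos"],o["tool_rot"])
crop(p,290,110,70,120,5,"q_w")
sc=lambda u,v:np.array([370+u/6-.4,250+v/6-.4])
print(tri([(p,np.array([320.3,125])),(s,sc(340,207))]),tri([(p,np.array([332,125])),(s,sc(374,213))]))
tail=onz(p,(326.2,125),.014);b=onz(p,(325.,229),.014);m=(onz(p,(310.5,155),.022)+onz(p,(338,155),.022))/2
print("tail",tail,"shankend",b,"L",np.linalg.norm(tail-b),"yaw",np.arctan2(*(b-tail)[1::-1]),"mouth",m, "protr",np.linalg.norm((tail-m)[:2]))
E
```

```text
[0.5631 0.2339 0.1747] [-3.1385  0.0367 -2.9988]
(array([0.4885, 0.2189, 0.0176]), [[-1.2, 0.0], [0.4, 0.1]]) (array([0.4869, 0.2296, 0.0216]), [[0.9, -0.0], [-0.3, -0.1]])
tail [0.4876 0.2244 0.014 ] shankend [0.5737 0.236  0.014 ] L 0.08681468786619495 yaw 0.13342157121179993 mouth [0.5115 0.2263 0.022 ] protr 0.024012698556010247
```

View pics/q_w.png

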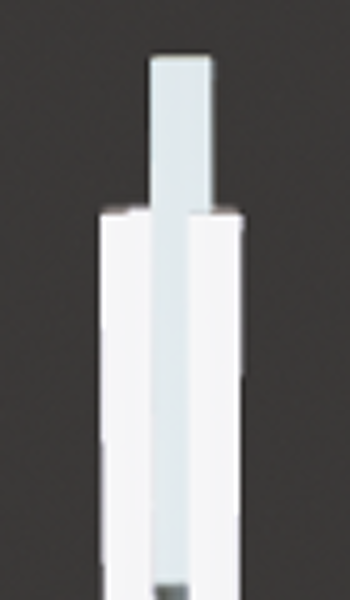

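Emit:
servo_tool(targets="34 1 0 0;34 0 0 0;0 0 40 0;0 0 40 0;0 0 30 0;0 0 0 0", hand=0.4)

```text
time: 14.45
tool_pos: [0.5028, 0.2255, 0.0583]
tool_rot: [-3.139, 0.039, -3.001]
contact_force: [0.2, -0.1, 0.7]
opening: 0.0369
```

```bash
python3 - <<'E'
from h import *
np.set_printoptions(precision=4,suppress=True)
p=read("wrist","r_w");o=telemetry.observe();print(o["time"],o["tool_pos"],o["tool_rot"],o["opening"])
E
```

```text
14.5 [0.5037 0.2258 0.0597] [-3.1391  0.0413 -3.0006] 0.03657084313769907
```

View pics/r_w.png

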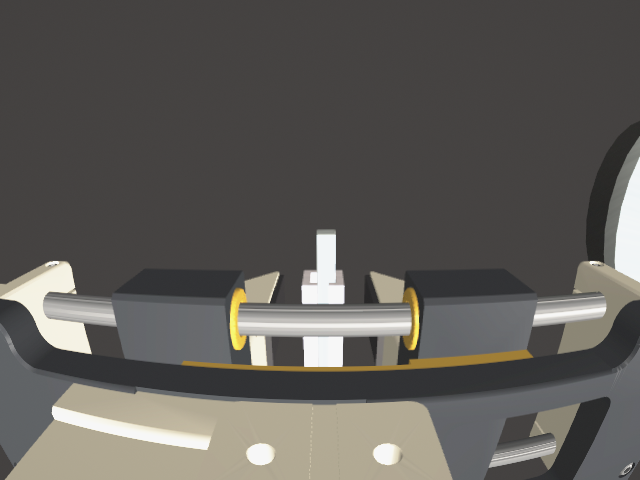

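```bash
python3 - <<'E'
from h import *
np.set_printoptions(precision=4,suppress=True)
p=read("wrist");o=telemetry.observe();P=o["tool_pos"];print(P,o["tool_rot"])
crop(p,280,220,90,80,6,"r2")
print(onz(p,(326.3,236),.014),onz(p,(326.3,231),.004),"mouth",onz(p,(304,284),.022),onz(p,(344,284),.022),onz(p,(323.5,271),0))
E
```

```text
[0.5043 0.226  0.0609] [-3.1394  0.0436 -3.0006]
[0.4868 0.2246 0.014 ] [0.4869 0.2246 0.004 ] mouth [0.5122 0.2164 0.022 ] [0.5092 0.2372 0.022 ] [0.5121 0.2267 0.    ]
```

View pics/r2.png

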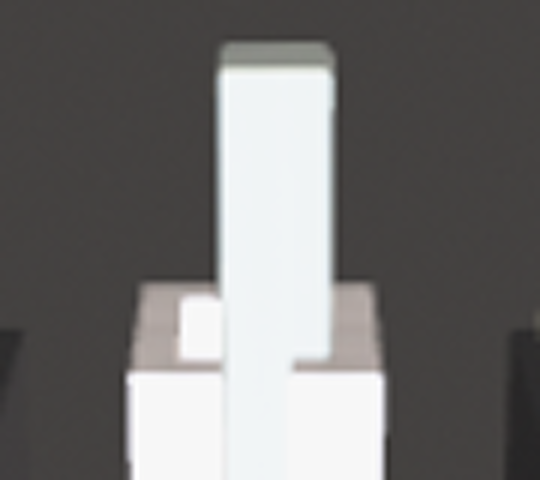

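Emit:
servo_tool(targets="9 0 0 0;0 0 25 0;0 0 12 0;0 0 0 0")

```text
time: 15.05
tool_pos: [0.4989, 0.2258, 0.0277]
tool_rot: [-3.141, 0.052, -3.0]
contact_force: [-0.6, 1.7, 0.5]
opening: 0.037
```

Emit:
servo_tool(targets="3 0 6 0;0 0 4 0;0 0 0 0")

```text
time: 15.42
tool_pos: [0.497, 0.2257, 0.0186]
tool_rot: [-3.141, 0.055, -3.0]
contact_force: [-0.6, -0.3, -0.0]
opening: 0.0365
```

```bash
python3 - <<'E'
from h import *
np.set_printoptions(precision=4,suppress=True)
p=read("wrist","s_w");o=telemetry.observe();print(o["time"],o["tool_pos"],o["tool_rot"],o["opening"],o["contact_force"])
E
```

```text
15.475 [0.4971 0.2257 0.0187] [-3.1411  0.0547 -3.0003] 0.03667409615598725 [ 0.0892  0.7211 -0.3242]
```

View pics/s_w.png

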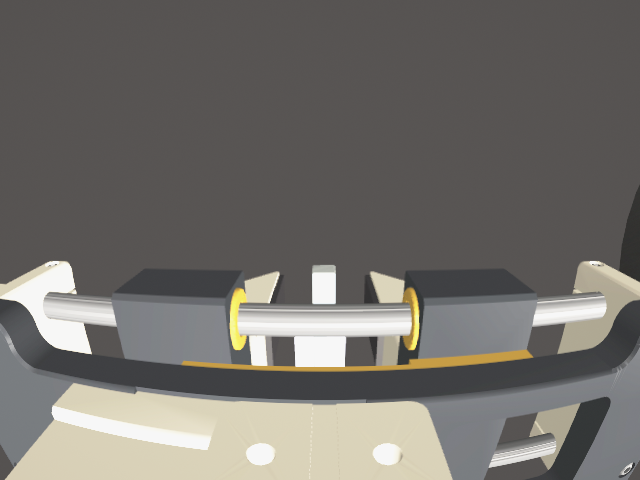

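Emit:
servo_tool(targets="0 0 3 0;0 0 0 0;0 0 0 0;0 0 0 0;0 0 0 0", hand=0, squeeze=35)

```text
time: 16.1
tool_pos: [0.4974, 0.2258, 0.0157]
tool_rot: [-3.141, 0.055, -3.0]
contact_force: [-0.6, -0.1, -0.8]
opening: 0.0092
```

Emit:
servo_tool(targets="0 0 -1.5 0;15 0 -0.8 0;15 0 -0.8 0;0 0 0 0")

```text
time: 16.6
tool_pos: [0.467, 0.2215, 0.0174]
tool_rot: [-3.141, 0.055, -3.0]
contact_force: [-0.7, 0.2, -0.6]
opening: 0.0094
```

```bash
python3 - <<'E'
from h import *
np.set_printoptions(precision=4,suppress=True)
o=telemetry.observe();print(o["time"],o["tool_pos"],o["tool_rot"],o["opening"],o["contact_force"])
s=read("scene");crop(s,370,250,110,110,6,"t_s")
E
```

```text
16.6 [0.467  0.2215 0.0174] [-3.1412  0.0551 -3.0004] 0.009382558779121624 [-0.719   0.2025 -0.6488]
```

View pics/t_s.png

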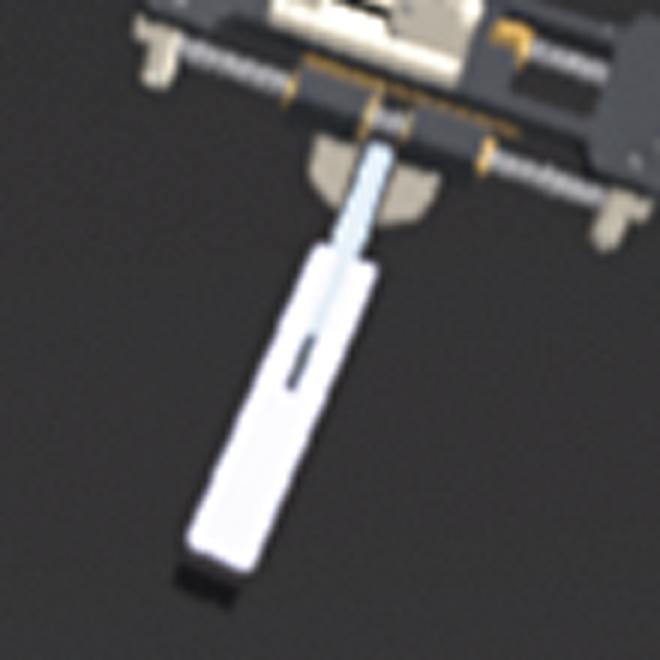

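Emit:
servo_tool(targets="17 0 -0.9 0;17 0 -0.9 0;17 0 -0.9 0;17 0 -0.9 0;14 0 -0.8 0;0 0 0 0")

```text
time: 17.4
tool_pos: [0.3904, 0.211, 0.018]
tool_rot: [3.141, 0.064, -3.002]
contact_force: [-0.1, -0.1, -0.3]
opening: 0.0094
```

```bash
python3 - <<'E'
from h import *
np.set_printoptions(precision=4,suppress=True)
o=telemetry.observe();print(o["time"],o["tool_pos"],o["tool_rot"],o["opening"],o["contact_force"],o["qpos"])
s=read("scene");crop(s,370,200,130,150,4,"u_s");read("top","u_t")
E
```

```text
17.4 [0.3904 0.211  0.018 ] [ 3.1405  0.064  -3.0017] 0.009359058866020278 [-0.1238 -0.0985 -0.3378] [ 0.3301  0.5128  2.0458 -0.0223  0.52   -1.3617]
```

View pics/u_s.png

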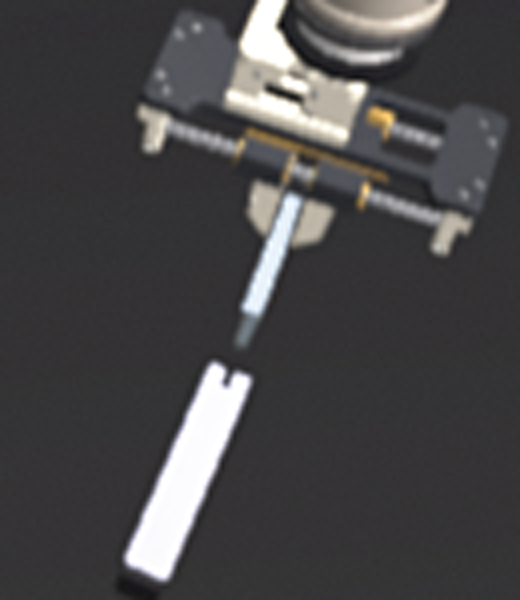

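Emit:
servo_tool(targets="0 0 -50 0;0 0 -35 0.1;-4 -55 0 0;-4 -55 0 0;-4 -55 0 0;-4 -55 0 0")

```text
time: 18.25
tool_pos: [0.4181, -0.0115, 0.1066]
tool_rot: [3.134, 0.075, -3.097]
contact_force: [-0.3, 0.0, -0.4]
opening: 0.0094
```

Emit:
servo_tool(targets="-15 -58 0 0;-15 -58 0 0;-15 -58 0 0;-15 -56 0 0;0 0 0 0")

```text
time: 18.88
tool_pos: [0.4928, -0.2538, 0.1112]
tool_rot: [3.139, 0.083, -3.103]
contact_force: [0.1, 0.2, -0.9]
opening: 0.0099
```

```bash
python3 - <<'E'
from h import *
np.set_printoptions(precision=4,suppress=True)
s=read("scene","v_s");t=read("top","v_t");o=telemetry.observe();print(o["time"],o["tool_pos"],o["tool_rot"],o["opening"],o["contact_force"],o["qpos"])
crop(s,130,130,180,170,4,"v_s2");crop(t,330,90,160,200,3.5,"v_t2")
E
```

```text
18.975 [ 0.4912 -0.2496  0.1107] [ 3.1361  0.0796 -3.1008] 0.009535453178653678 [ 0.3528  1.609  -0.9158] [-0.6396  0.4942  1.6837  0.069   0.9063 -2.2924]
```

View pics/v_s2.png

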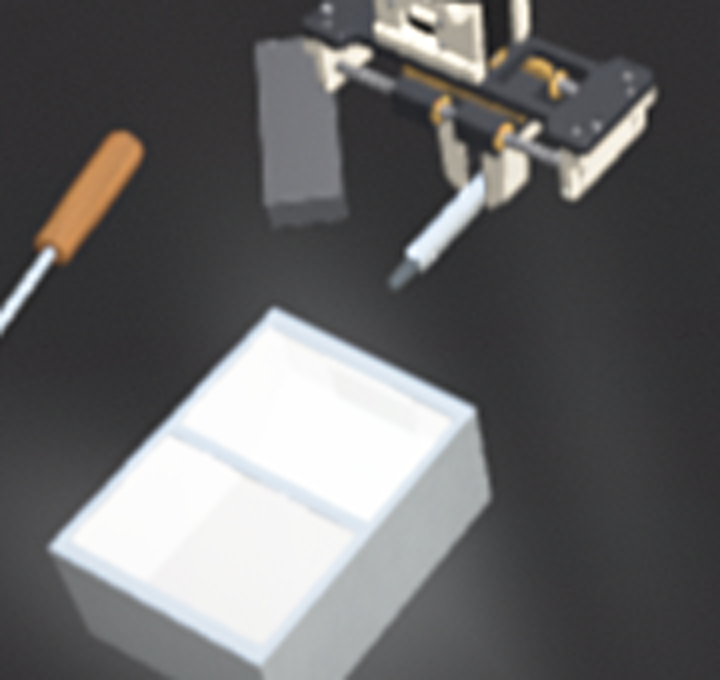

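View pics/v_t2.png

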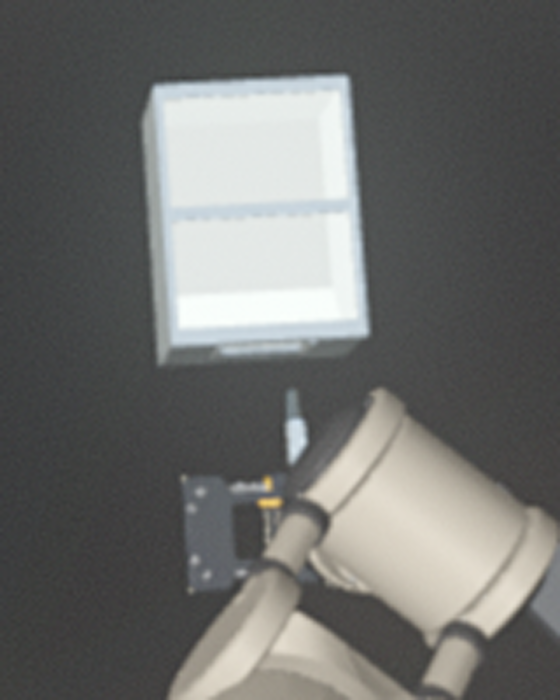

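```bash
python3 - <<'E'
from h import *
np.set_printoptions(precision=4,suppress=True)
s=read("scene");t=read("top");o=telemetry.observe();P=o["tool_pos"];print(P,o["tool_rot"])
a=lambda u,v:np.array([130+u/4-.4,130+v/4-.4]); b=lambda u,v:np.array([330+u/3.5-.4,90+v/3.5-.4])
tip=tri([(s,a(396,285)),(t,b(291,391))]); print("tip",tip,"shend",tri([(s,a(415,258)),(t,b(293,418))]))
import itertools
y=.0408; d=np.array([np.cos(y),np.sin(y),.025])
e=P+d*.1+np.array([0,0,-.0067]); print("expected tip",e,proj(s,e),proj(t,e), a(396,285),b(291,391))
for X in ((.6255,-.235,.043),(.6255,-.235,.078),(.6255+.0011,-.265,.078),(.6255-.0011,-.205,.078)): print(X,proj(t,X),(proj(t,X)-[330,90])*3.5)
E
```

```text
[ 0.4909 -0.2479  0.1108] [ 3.1357  0.0791 -3.0987]
tip (array([ 0.5891, -0.2449,  0.1101]), [[0.2, 0.0], [0.2, -0.1]]) shend (array([ 0.5697, -0.2451,  0.1142]), [[0.4, 0.1], [0.4, -0.2]])
expected tip [ 0.5908 -0.2438  0.1066] [228.9502 202.5536] [412.2355 200.7439] [228.6  200.85] [412.7429 201.3143]
(0.6255, -0.235, 0.043) [404.011  191.4453] [259.0385 355.0586]
(0.6255, -0.235, 0.078) [406.2024 188.9954] [266.7084 346.4839]
(0.6265999999999999, -0.265, 0.078) [418.0852 188.304 ] [308.2981 344.0639]
(0.6244, -0.205, 0.078) [394.3107 189.6873] [225.0873 348.9057]
```

Emit:
servo_tool(targets="0 8 25 0;0 0 21 0;0 0 0 0")

```text
time: 19.45
tool_pos: [0.4943, -0.2351, 0.0651]
tool_rot: [3.136, 0.079, -3.094]
contact_force: [-0.2, 0.0, -1.1]
opening: 0.0097
```

```bash
cat > est.py <<'E'
from h import *
np.set_printoptions(precision=4,suppress=True)
o=telemetry.observe();P=o["tool_pos"];r=o["tool_rot"];print(o["time"],P,r,o["opening"],o["contact_force"])
y=r[2]+np.pi; d=np.array([np.cos(y),np.sin(y),np.sin(r[1]-.055)])
print("tail",P-d*.01-[0,0,.0067],"tip",P+d*.1-np.array([0,0,.0067]))
E
python3 est.py; python3 - <<'E'
from h import *
s=read("scene");t=read("top")
crop(s,130,130,180,170,4,"w_s2");crop(t,380,150,80,80,7,"w_t2")
E
```

```text
19.45 [ 0.4943 -0.2351  0.0651] [ 3.1356  0.0793 -3.0935] 0.009671213555672471 [-0.1823  0.0139 -1.0625]
tail [ 0.4843 -0.2356  0.0581] tip [ 0.5941 -0.2303  0.0608]
```

View pics/w_s2.png

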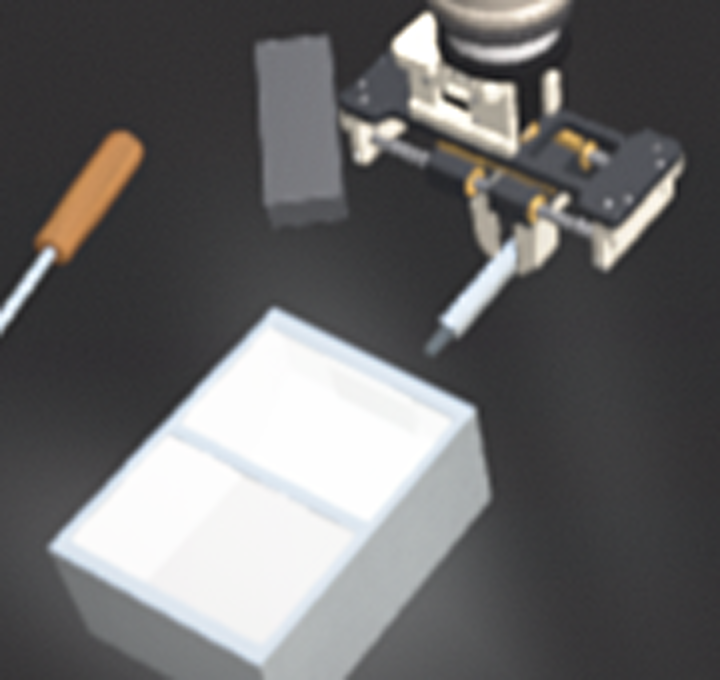

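View pics/w_t2.png

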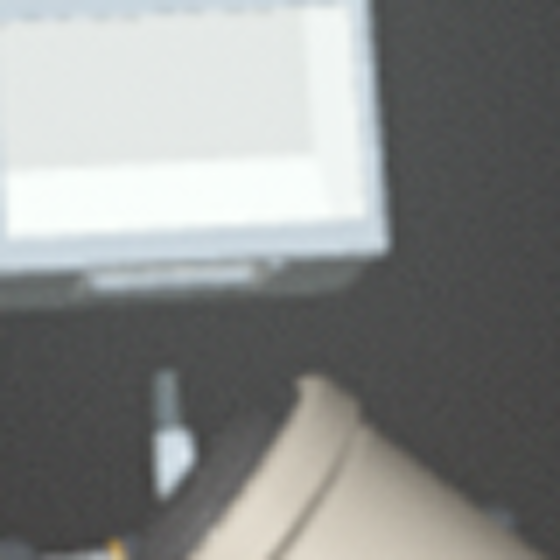

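```bash
python3 - <<'E'
from h import *
np.set_printoptions(precision=4,suppress=True)
s=read("scene");t=read("top")
print(tri([(s,np.array([130+430/4-.4,130+352/4-.4])),(t,np.array([380+167/7-.4,150+369/7-.4]))]))
e=np.array([.5941,-.2303,.0608]);print(proj(s,e),proj(t,e))
E
python3 est.py
```

```text
(array([ 0.5929, -0.2274,  0.0656]), [[-0.7, -0.1], [-0.5, 0.3]])
[235.3592 218.6023] [403.755  202.4505]
19.65 [ 0.4956 -0.237   0.0671] [ 3.1387  0.0832 -3.0945] 0.009452645642925679 [ 0.4668 -0.366  -0.473 ]
tail [ 0.4856 -0.2374  0.0601] tip [ 0.5955 -0.2323  0.0633]
```

Emit:
servo_tool(targets="-10 0 4 0;-15 0 2 0;-15 0 1.3 0;-15 0 1.3 0")

```text
time: 20.15
tool_pos: [0.5545, -0.2351, 0.0653]
tool_rot: [3.141, 0.087, -3.096]
contact_force: [0.7, -0.8, -1.6]
opening: 0.0098
```

```bash
python3 est.py; python3 - <<'E'
from h import *
s=read("scene");t=read("top")
crop(s,150,150,160,120,5,"x_s2");crop(t,380,150,80,80,7,"x_t2")
E
```

```text
20.15 [ 0.5545 -0.2351  0.0653] [ 3.1411  0.0866 -3.0958] 0.009812118577385913 [ 0.708  -0.7829 -1.6429]
tail [ 0.5445 -0.2356  0.0583] tip [ 0.6544 -0.2305  0.0617]
```

View pics/x_s2.png

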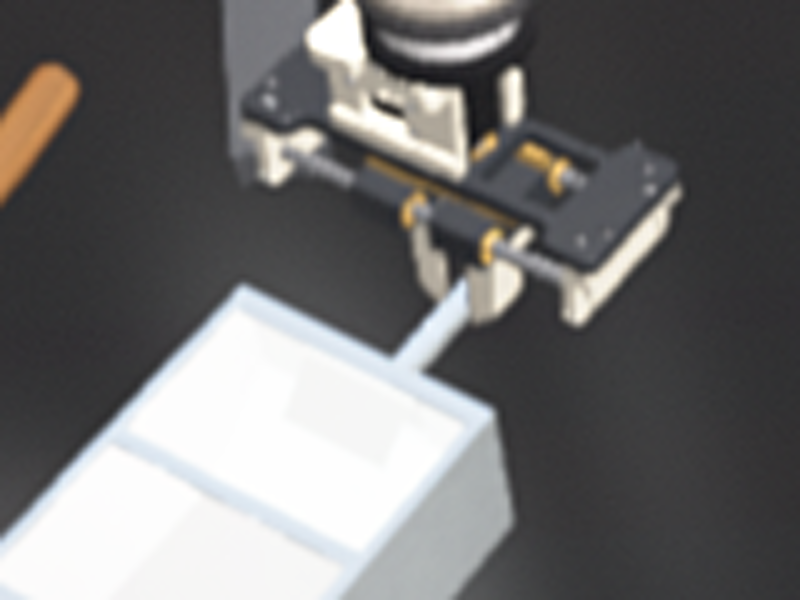

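View pics/x_t2.png

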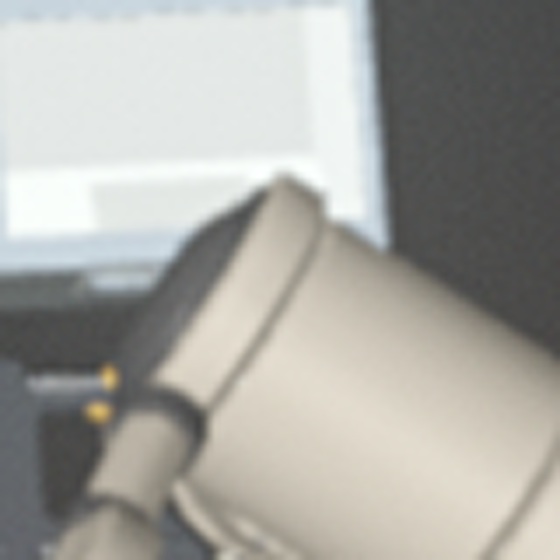

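Emit:
servo_tool(targets="-15 0 1.4 0;-15 0 1.4 0;-14 0 1.3 0;0 0 0 0")

```text
time: 20.75
tool_pos: [0.5995, -0.233, 0.065]
tool_rot: [3.141, 0.087, -3.095]
contact_force: [-0.1, 0.2, -0.7]
opening: 0.0095
```

```bash
python3 est.py; python3 - <<'E'
from h import *
s=read("scene");t=read("top");read("wrist","y_w")
crop(s,150,150,160,120,5,"y_s2");crop(t,380,130,80,80,7,"y_t2")
E
```

```text
20.75 [ 0.5995 -0.233   0.065 ] [ 3.1414  0.0866 -3.0951] 0.009469607222614597 [-0.1126  0.1689 -0.711 ]
tail [ 0.5895 -0.2335  0.058 ] tip [ 0.6994 -0.2283  0.0615]
```

View pics/y_s2.png

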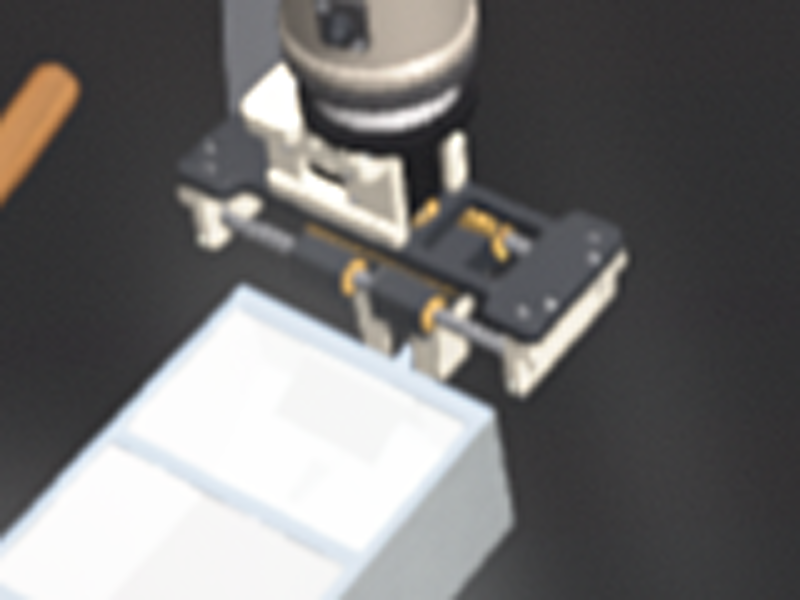

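View pics/y_w.png

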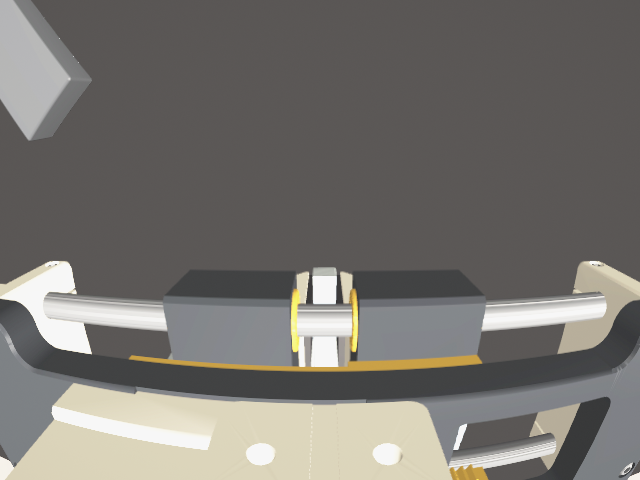

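Emit:
servo_tool(targets="-8 0 3 0;0 0 3 0;0 0 0 0")

```text
time: 21.28
tool_pos: [0.6065, -0.2328, 0.0593]
tool_rot: [3.14, 0.085, -3.096]
contact_force: [-0.4, 0.7, -1.0]
opening: 0.0094
```

```bash
python3 est.py; python3 - <<'E'
from h import *
s=read("scene")
crop(s,180,190,90,70,8,"z_s2")
E
```

```text
21.275 [ 0.6065 -0.2328  0.0593] [ 3.1405  0.0849 -3.0965] 0.009425937232235507 [-0.3808  0.7076 -1.0462]
tail [ 0.5965 -0.2332  0.0523] tip [ 0.7064 -0.2283  0.0556]
```

View pics/z_s2.png

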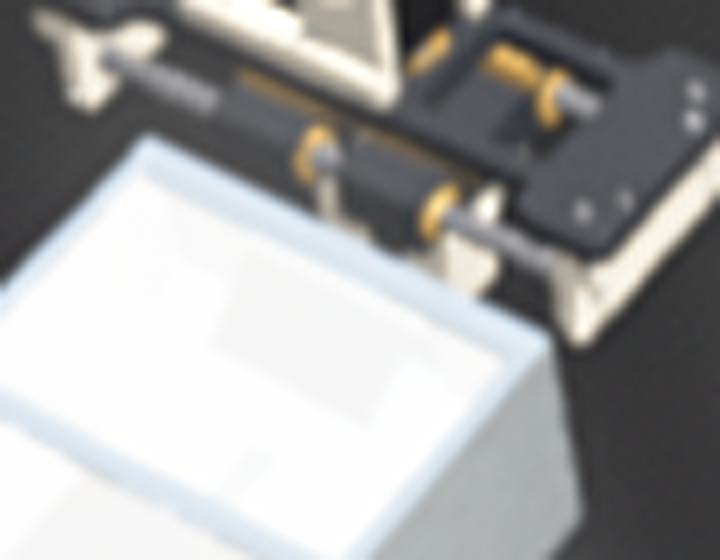

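Emit:
servo_tool(targets="0 0 0 0;0 0 0 0;0 0 0 0;0 0 0 0;0 0 0 0;0 0 0 0", hand=0.3)

```text
time: 22.08
tool_pos: [0.607, -0.2332, 0.0604]
tool_rot: [-3.142, 0.087, -3.097]
contact_force: [-0.1, -0.1, 0.6]
opening: 0.0278
```

```bash
python3 est.py; python3 - <<'E'
from h import *
s=read("scene");t=read("top");read("wrist","aa_w")
crop(s,150,180,110,110,5,"aa_s");crop(t,360,100,90,110,6,"aa_t")
a,b=[cv2.imread(f"pics/aa_{k}.png") for k in "st"]
h=max(len(a),len(b));im=np.hstack([cv2.copyMakeBorder(x,0,h-len(x),0,5,0) for x in (a,b)]);cv2.imwrite("pics/aa.png",cv2.resize(im,None,fx=.72,fy=.72))
E
```

```text
22.075 [ 0.607  -0.2332  0.0604] [-3.1416  0.0869 -3.0965] 0.027818559546756477 [-0.1111 -0.1251  0.6204]
tail [ 0.597  -0.2336  0.0534] tip [ 0.7069 -0.2287  0.0569]
```

View pics/aa.png

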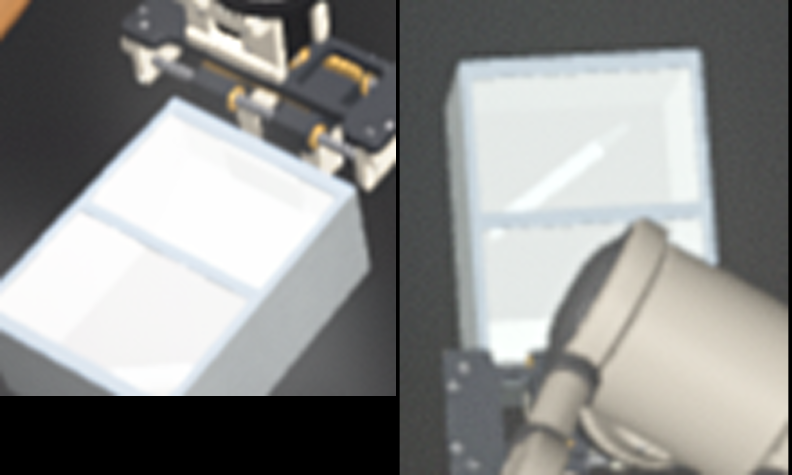

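View pics/aa_w.png

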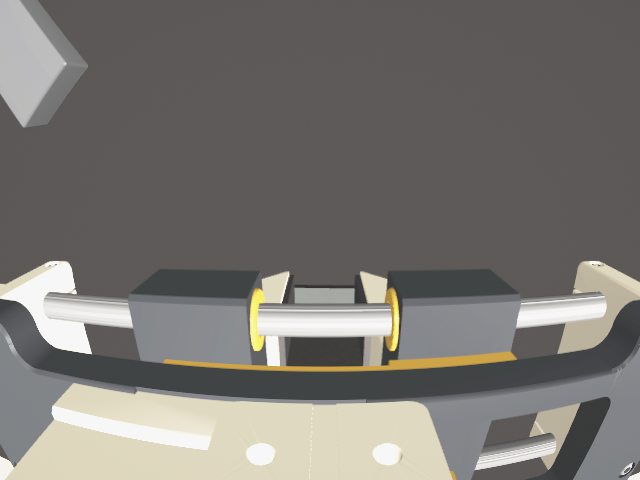

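Emit:
servo_tool(targets="25 0 -4 0;35 0 -20 0;40 0 -40 0;45 0 -40 0;45 0 -20 0;0 0 0 0;0 0 0 0")

```text
time: 23.1
tool_pos: [0.4022, -0.2426, 0.1703]
tool_rot: [-3.139, 0.088, -3.096]
contact_force: [0.6, -0.1, -0.5]
opening: 0.0274
```

```bash
python3 est.py; python3 - <<'E'
from h import *
s=read("scene","bb_s");t=read("top","bb_t")
crop(s,150,180,110,130,5,"aa_s");crop(t,360,100,90,110,6,"aa_t")
a,b=[cv2.imread(f"pics/aa_{k}.png") for k in "st"]
h=max(len(a),len(b));im=np.hstack([cv2.copyMakeBorder(x,0,h-len(x),0,5,0) for x in (a,b)]);cv2.imwrite("pics/bb.png",cv2.resize(im,None,fx=.72,fy=.72))
E
```

```text
23.1 [ 0.4022 -0.2426  0.1703] [-3.1389  0.0885 -3.0958] 0.027445626091185962 [ 0.5787 -0.0801 -0.4803]
tail [ 0.3922 -0.2431  0.1632] tip [ 0.5021 -0.2381  0.1669]
```

View pics/bb.png

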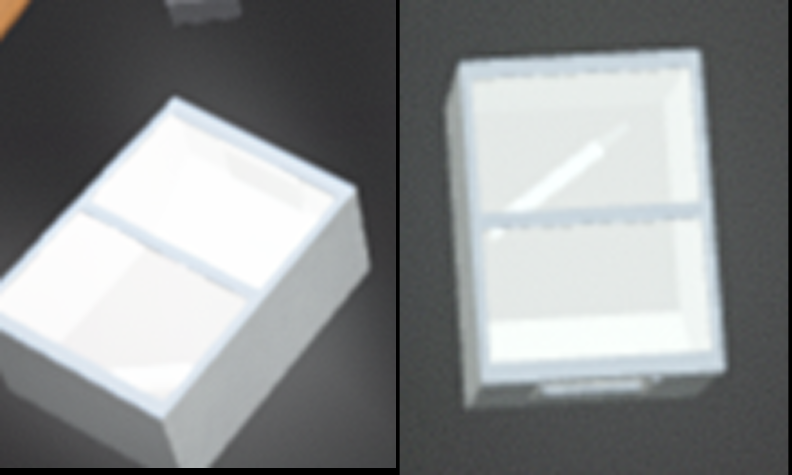

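View pics/bb_t.png

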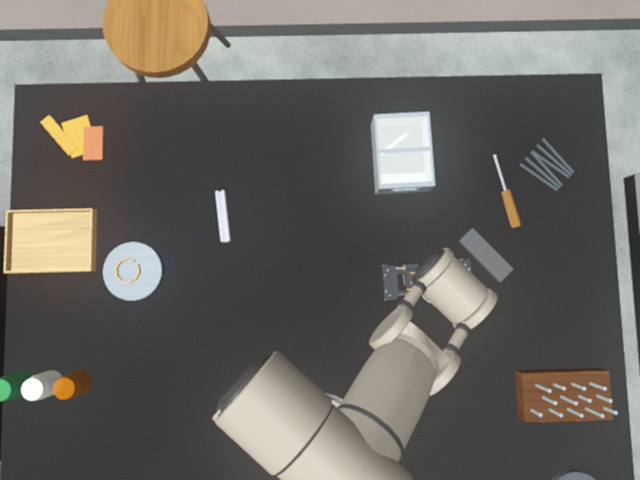

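View pics/bb_s.png

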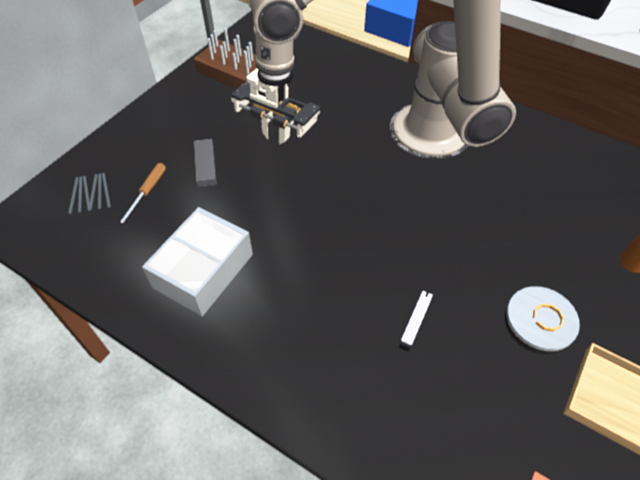

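```bash
python3 - <<'E'
from h import *
a=cv2.imread("pics/a_top.png")[180:200,370:440].astype(int);b=cv2.imread("pics/bb_t.png")[180:200,370:440].astype(int)
print("port diff max/mean",abs(a-b).max(),abs(a-b).mean())
print(robot.hand_in())
E
```

```text
port diff max/mean 10 4.0026190476190475
the job is handed in; nothing more can be done
None
```

The job is done and handed in at about 23 s of the 54 s allowed. No verdict is reported at hand-in.

- **Tipping:** I held the tube lightly (5 N) at its plug end and raised that end in small steps with the mouth on the bench. The punch began to slide at about 12 degrees. I lowered the tube flat and let go with about 24 mm of the punch showing.
- **Drawing and posting:** I gripped the tail at 35 N and drew the punch straight out; the tube stayed in place in the scene view. I then pushed it through the flap at about 55 mm height and released it there. It tipped in by itself.

**Last checks**
- The top view shows the punch lying on the floor inside the box and the empty tube flat on the bench.
- The cuff, oilstone and screwdriver look unmoved by eye in the top and scene pictures.
- The port looks the same as in the first picture (largest difference 10 grey levels), so I take the flap to be shut; its angle was not measured directly.
- The arm stood clear of everything.

**Disagreements**
- The two-view height of the punch tail came out at 18 to 22 mm, against the 14 mm expected. A closer wrist view fitted 14 mm, so I used that.
- The tool drifted to about 5 degrees of tilt during the moves. I allowed for this in the moves.

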